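# Tap the bearing cup of a revolving cue stand home

### The arm

A 6-joint arm with a two-finger parallel gripper is mounted at the origin on the work surface. World frame = base frame: x ahead of the robot, y to its left, z up, the work surface at z = 0. Lengths are in mm, angles in degrees, forces in N, time in s.
With the tool pointing down it reaches from about 250 to 725 mm from the base axis. Payload 4 kg.
Tool frame: the origin (TCP) lies on the centre line of the jaws, within the pads' length; the fingertips stand 25 mm ahead of it and the grasp point (between the pads) lies 6 mm ahead of it; z points along the fingers, y is the line along which they close (so a half turn about z gives the same grasp; the last joint's range is limited). The gripper opens to 85 mm and grips with 20 to 120 N. Pads are 22 mm wide; open, the fingers measure 114 mm over their backs; the gripper's body (76 mm by 85 mm) begins 54 mm behind the grasp point. The pads swing forward as they close: fully open they stand 13 mm farther back than shut.
Start: joints at [71.963, 13.785, 0.286, 76.501, 0, 90], TCP at [154.811, 475.429, 256.306] pointing down, gripper open.
Joint ranges: [-155.79, 155.79], [-60.16, 107.12], [-62.33, 73.08], [-114, 123.19], [-81.49, 82.49], [-180, 180]. Speed limits (degrees/s): [159.86, 159.86, 180, 180, 180, 180].

### API

Orientations are given as [roll, pitch, yaw] about the fixed x, y, z axes, in that order (R = Rz(yaw) Ry(pitch) Rx(roll)).
In Python, from bench import read_state, grab_frame, camera_info, job gives the robot as it stands.
- The arm moves only by the tool apply_moves, never from a script. Its argument "deltas" is text: rows parted by semicolons, each of 7 numbers parted by spaces: the turn, a rotation vector about the tool's x, y, z in units of 8 degrees (1.0 is 8 degrees), then the shift along the tool's x, y, z in units of 50 mm (1.0 is 50 mm), then the opening, from -1 (shut) to 1 (fully open). In form: ax ay az x y z grip; .... A call has 1 to 12 rows; each row shifts and turns the commanded pose from where the row before left it, along the tool's axes as they then stand; what a row does not reach is not made up. A row lasts 1/10 s, in which the tool goes at most 50 mm and 8.59 degrees, less where a joint would pass 70% of its speed; a pose out of reach is approached as far as the arm can. A call is refused whole if a number of a shift passes 1 or a number of a turn 1, either way. A call with a gripper value outside its range is refused whole. The fingers move at their own pace and stop on an object; "grip_force" is the grip in N (left out, the last holds). Time passes only in rows, so rows that do not move let the fingers close. It gives the time, the measured TCP pose, the force, the opening and the grip force at its end, in the units of the state.
- read_state(): the state, without advancing time (a new reading comes with each control period).
- grab_frame(name): name is "side" or "top" or "wrist"; returns the picture (420x560x3 uint8, red, green, blue); there is no depth.
- camera_info(name): a dict with "fx", "fy", "cx", "cy" (pixels), "xyz" and "orientation" of the camera in the world; the wrist camera has in their place "hand_eye" (4x4, takes a point from camera to tool coordinates, whose origin is the TCP and whose axes are the flange's). Camera axes: x right, y up, looking along -z (the intrinsics and any distortion apply to the point x, -y, -z); pixel columns grow to the right and rows downward; lengths in mm; the calibration is good to about 2 mm. A picture is of the moment at which its call begins: read the wrist's pose just before it. camera_info takes no time and is no camera call.
- job.hand_in(): hands the job in; it is judged then, once.
The state is a dict: "time_s": time; "joint_pos": joint angles; "dq": joint speeds; "tau": joint torques, N m; "ee_pos": TCP position; "ee_rot": TCP orientation; "contact_force": force on the tool from outside, world axes, zero at the start; "wrist_torque": the same for the moment, N m; "gripper_width": opening from 0.0 (shut) to 1.0 (fully open); "gripper_force": force on a finger pad.
Only numpy, scipy, OpenCV 4.12 (cv2) and the standard library are available. Lean on these libraries where they do the work, as an engineer would, in place of code of your own. Each camera call takes 0.05 s, during which the arm holds its last target. There are 200 camera calls.

### The job

Take the tapping drift from its wooden stand and use its nose on the brass lugs to tap the bearing cup into the cue stand's hub, a few millimetres at a time in turn around the rim, minding whichever side stands highest, so that it goes in square without cocking, until all three lugs are fully home: a firm push of just under 20 N then meets a solid stop. Never push harder than 28 N, and let nothing but the drift touch the cup. Then stand the drift back in its stand, let go, and leave everything else on the bench where it is.

Things in the scene. Friction and masses are not known exactly. Their poses are not given: they have to be found in the camera images.
- hub: Base of a revolving cue stand, fixed: dark round wooden disc 230 mm across and 18 mm thick on rubber feet, carrying a black hub 132 mm across whose flat top is 70 mm above this origin (underside of the disc, on the axis; z up). The feet are screwed to different heights, so the disc stands 2 to 12 mm above the bench. The hub has an 80 mm bore.
- bore (a point): Centre of the hub's flat top face, on the bore axis; z up.
- cup: Flanged steel bearing cup, 107 mm across the flange, started in the bore, more or less crooked. Origin: on its axis (z) at the flange's underside. Home: seated on a shoulder hidden in the bore, at a depth known only by feel: this origin then is 1 to 7 mm above the hub's top. Three brass lugs on the flange: 19 mm across, flat tops 10 mm above this origin, 42 mm from the axis, 120 degrees apart.
- drift: Tapping drift, loose, standing upright in its stand: 125 mm long, 0.1 to 0.2 kg, white nylon nose 20 mm across from 0 to 40 mm, steel neck 16 mm across to 60 mm, red grip 30 mm across from 60 to 125 mm. Origin: centre of the nose's flat end face (bottom); z up along the drift.
- stand: Light wooden block fixed to the bench, 80 x 80 x 50 mm, with one upright round hole 26 mm across and 35 mm deep in its middle; the drift's nose rests on the hole's floor, 15 mm above this origin (underside centre).
- ball_tray: Black tray with four pool balls, fixed, 130 x 130 mm, 62 mm high; it and the stand may be on either side. Origin: underside centre.
- lug0 (a point): Centre of the flat top of brass lug 0 (counted anticlockwise from above). Tight fit: about 10 N straight down on one lug (a little more if fast or off centre) drives that lug down and leaves the other two where they are; it stays where it is pushed to. A lug at home is a solid stop.
- lug1 (a point): Centre of the flat top of brass lug 1 (counted anticlockwise from above). Pressing in the middle of the cup instead of on a lug would need some 30 N.
- lug2 (a point): Centre of the flat top of brass lug 2 (counted anticlockwise from above). If one lug gets more than 6 mm deeper than the other two, the cup cocks (6 degrees) and scores the bore.
- chalk: blue chalk cube, 22 mm; loose, a bystander
- spacer: aluminium ring, 44 mm across, 10 mm high; loose, a bystander
- polish: amber bottle, 52 mm across, 140 mm tall; loose, a bystander
- screwdriver: screwdriver lying on the bench; loose, a bystander
- wrench: wrench lying on the bench; loose, a bystander
- brush: brush lying on the bench; loose, a bystander
- mug: blue mug, 80 mm across, 90 mm tall; loose, a bystander
There are look-alikes about, which are no part of the job. What is shaped like the drift but black or purple is not meant.

How it is judged:
By the outcome, as a careful person would: the job done as asked, in the order asked, and still so for the second after the job is handed in, with the robot touching nothing.
It also fails if it takes over 72 s, if anything falls off the work surface, if the arm or the gripper's body presses on something with over 40 N, if the wrist force passes 120 N, or if a joint passes its speed limit or range.

## Working session

There is one attempt and no reset: what is moved stays moved. The work goes in short steps, Python scripts to look and compute and a tool call to move; the robot and the scene stay as the last step left them, time stands still between calls to the robot, and variables do not carry over. Pictures are saved under pics/ and viewed, at most 10 in all, crops included, and the job is handed in when it is done.

Besides the shell and the picture viewer there is one more tool, called as name(argument=value, ...) on one line, values as JSON. apply_moves: Moves the arm, as the interface text tells. Its arguments: {"type":"object","properties":{"deltas":{"type":"string"},"grip_force":{"type":"number"}},"required":["deltas"]}

```bash
mkdir -p pics; python3 - <<'E'
from bench import *
import cv2,json
for n in("side","top","wrist"):
    f=grab_frame(n); cv2.imwrite(f"pics/{n}0.png",f[:,:,::-1]); print(n,camera_info(n))
s=read_state(); print(s)
E
python3 -c "
import cv2,numpy as np
a=[cv2.imread(f'pics/{n}0.png') for n in('top','side')]
"
```

```text
side {'fx': 470.71948371921167, 'fy': 470.71948371921167, 'cx': 285.45396027753486, 'cy': 208.97100006458828, 'xyz': array([  212.23513563, -1041.38457034,   748.94291404]), 'orientation': array([ 58.66872692,   0.29718614, -15.67462519])}
top {'fx': 435.54333600628365, 'fy': 435.54333600628365, 'cx': 283.88158226196737, 'cy': 209.99360172752796, 'xyz': array([ 302.39312081,   19.71670323, 1225.56697182]), 'orientation': array([  9.91799918,  -0.93266359, -91.49095474])}
wrist {'fx': 319.4345890253662, 'fy': 319.4345890253662, 'cx': 282.0416041248076, 'cy': 208.06945577384712, 'hand_eye': array([[ 5.07008769e-05,  9.59776154e-01,  2.80766328e-01,
         7.07406612e+01],
       [ 9.99999990e-01, -8.58186539e-05,  1.12783543e-04,
         1.24571171e+00],
       [ 1.32341944e-04,  2.80766319e-01, -9.59776149e-01,
        -1.18133623e+02],
       [ 0.00000000e+00,  0.00000000e+00,  0.00000000e+00,
         1.00000000e+00]])}
{'time_s': 0.15, 'joint_pos': array([7.19656599e+01, 1.38216278e+01, 2.31022508e-01, 7.65021900e+01,
       1.25905626e-03, 9.00027383e+01]), 'dq': array([-0.05327763, -0.07888765,  0.28467722, -0.00809347, -0.01231601,
        0.08110118]), 'tau': array([-6.60120932e-04, -3.72634864e+01,  2.52638537e+01,  1.23346358e-02,
       -2.98404842e-06,  3.38351960e-06]), 'ee_pos': array([154.64971203, 475.01377595, 255.62033982]), 'ee_rot': array([-1.79907205e+02, -1.25461977e-03,  1.61962920e+02]), 'contact_force': array([ 0.6367882 , -0.25420995,  0.74162008]), 'wrist_torque': array([-0.03706758,  0.01370382,  0.0016376 ]), 'gripper_force': 0.0, 'gripper_width': 0.9995941406692682}
```

View pics/top0.png

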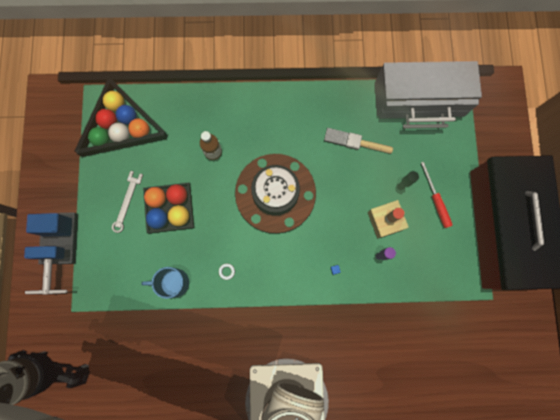

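View pics/side0.png

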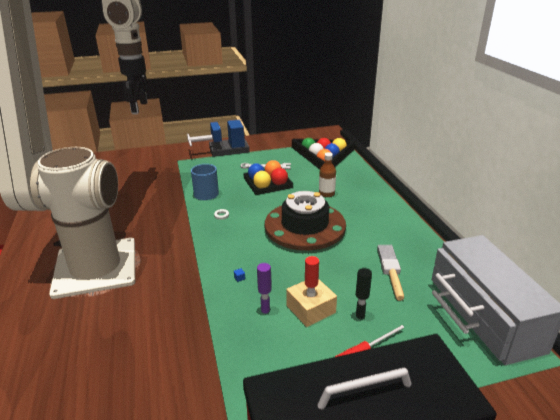

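The red drift is in the stand at top (397,215) and side (312,272). The look-alikes are purple (top 388,254; side 264,285) and black (top 409,180; side 363,290). Only the red-gripped one in the wooden stand fits. I'll measure it and enlarge it to confirm.

```bash
cat > h.py <<'E'
import numpy as np,cv2
from scipy.spatial.transform import Rotation as Ro
from bench import *
def snap(n,tag=None):
    s=read_state(); f=grab_frame(n)
    if tag: cv2.imwrite(f"pics/{tag}.png",f[:,:,::-1])
    return f,cam(n,s)
def tool(s):
    T=np.eye(4);T[:3,:3]=Ro.from_euler('xyz',s['ee_rot'],degrees=True).as_matrix();T[:3,3]=s['ee_pos'];return T
def cam(n,s):
    c=camera_info(n)
    if n=='wrist': T=tool(s)@c['hand_eye']
    else:
        T=np.eye(4);T[:3,:3]=Ro.from_euler('xyz',c['orientation'],degrees=True).as_matrix();T[:3,3]=c['xyz']
    return c,T
def ray(ct,p):
    c,T=ct; d=T[:3,:3]@np.array([(p[0]-c['cx'])/c['fx'],-(p[1]-c['cy'])/c['fy'],-1]); return T[:3,3],d/np.linalg.norm(d)
def plane(ct,p,z):
    o,d=ray(ct,p); return o+d*(z-o[2])/d[2]
def proj(ct,P):
    c,T=ct; q=T[:3,:3].T@(np.asarray(P)-T[:3,3]); return np.array([c['cx']+c['fx']*q[0]/-q[2],c['cy']-c['fy']*q[1]/-q[2]])
def tri(rays):
    A=np.zeros((3,3));b=np.zeros(3)
    for o,d in rays:
        M=np.eye(3)-np.outer(d,d);A+=M;b+=M@o
    P=np.linalg.solve(A,b); return P,max(np.linalg.norm((np.eye(3)-np.outer(d,d))@(P-o)) for o,d in rays)
def blobs(f,lo,hi,box=None,amin=5):
    h=cv2.cvtColor(f,cv2.COLOR_RGB2HSV); lo=np.array(lo);hi=np.array(hi)
    m=cv2.inRange(h,lo,hi) if lo[0]<=hi[0] else cv2.inRange(h,np.array([lo[0],*lo[1:]]),np.array([180,*hi[1:]]))|cv2.inRange(h,np.array([0,*lo[1:]]),hi)
    if box: k=np.zeros_like(m);x0,y0,x1,y1=box;k[y0:y1,x0:x1]=255;m&=k
    n,_,st,ce=cv2.connectedComponentsWithStats(m)
    return sorted([(int(st[i,4]),ce[i].round(1),st[i,:4]) for i in range(1,n) if st[i,4]>=amin],key=lambda t:-t[0]),m
E
python3 - <<'E'
from h import *
t=cv2.imread('pics/top0.png')[:,:,::-1].copy();s=cv2.imread('pics/side0.png')[:,:,::-1].copy()
st=read_state();ct,cs=cam('top',st),cam('side',st)
RED=((172,140,90),(6,255,255))
bt,_=blobs(t,*RED,(370,190,415,240));bs,_=blobs(s,*RED,(290,245,335,300));print(bt,bs)
print('drift',tri([ray(ct,bt[0][1]),ray(cs,bs[0][1])]))
BR=((14,90,110),(30,255,255))
lt,_=blobs(t,*BR,(250,165,300,210),3);ls,_=blobs(s,*BR,(280,185,330,215),3)
print('lugs',[(a,c,plane(ct,c,88).round(0)) for a,c,_ in lt],[(a,c,plane(cs,c,88).round(0)) for a,c,_ in ls])
hs,_=blobs(t,(10,70,120),(25,200,255),(360,190,415,245));print('stand',hs[0][:2],plane(ct,hs[0][1],50))
a=cv2.resize(s[230:330,230:390],None,fx=4,fy=4,interpolation=2);b=cv2.resize(t[160:270,350:430],None,fx=3.6,fy=3.6,interpolation=2)
o=np.zeros((400,800,3),np.uint8);o[:400,:640]=a[:400,:640];o[:,640:]=cv2.resize(t[160:270,360:430],(160,400//1))
cv2.imwrite('pics/crop1.png',o[:,:,::-1])
E
```

```text
[(79, array([397.8, 213.1]), array([393, 209,  11,  10], dtype=int32))] [(372, array([311.3, 271.3]), array([305, 256,  14,  32], dtype=int32))]
drift (array([ 477.78154047, -298.26381537,  114.96429   ]), np.float64(3.256690234014526))
lugs [(35, array([268.4, 171.9]), array([606.,  35.,  88.])), (33, array([291.3, 187.6]), array([561., -25.,  88.])), (31, array([266.3, 198.6]), array([533.,  42.,  88.]))] [(28, array([316.7, 193.9]), array([610.,  60.,  88.])), (27, array([308.4, 207. ]), array([565.,  -3.,  88.])), (25, array([290.4, 196.1]), array([535.,  68.,  88.]))]
stand (600, array([388. , 219.7])) [ 473.79408344 -289.36394126   50.        ]
```

View pics/crop1.png

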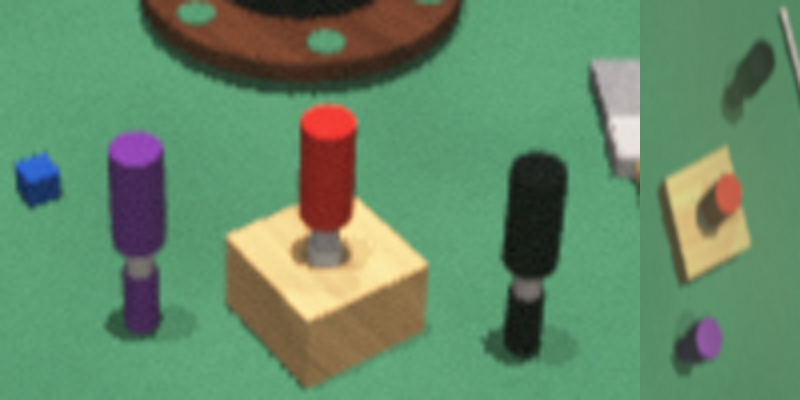

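The crop confirms it: the red-gripped drift stands in the wooden block (side crop 328,170). The purple and black ones stand on bare cloth and are not meant. Next I'll move over the hub for a close look.

apply_moves(deltas="0 0 -0.75 0 0 0 1; 0 0 -0.75 0 0 0 1; 0 0 -0.75 0 0 0 1; 0 0 0 -0.62 -0.7 0 1; 0 0 0 -0.62 -0.7 0 1; 0 0 0 -0.62 -0.7 0 1; 0 0 0 -0.62 -0.7 0 1; 0 0 0 -0.62 -0.7 0 1; 0 0 0 -0.62 -0.7 0 1; 0 0 0 -0.62 -0.7 0 1; 0 0 0 -0.62 -0.7 0 1; 0 0 0 -0.62 -0.7 0 1")

```text
time_s: 1.35
ee_pos: [434.4, 158.5, 256.2]
ee_rot: [180.0, -0.0, 180.0]
contact_force: [0.4, 1.3, -0.1]
gripper_width: 1.003
gripper_force: 0.0
```

apply_moves(deltas="0 0 0 -0.62 -0.7 0 1; 0 0 0 -0.62 -0.7 0 1; 0 0 0 -0.62 -0.7 0 1; 0 0 0 -0.62 -0.7 0 1; 0 0 0 0 0 0 1; 0 0 0 0 0 0 1")

```text
time_s: 1.95
ee_pos: [557.4, 19.3, 255.2]
ee_rot: [180.0, -0.1, 179.8]
contact_force: [-1.0, 0.8, -0.1]
gripper_width: 0.997
gripper_force: 0.0
```

```bash
python3 - <<'E'
from h import *
s=read_state();print(s['ee_pos'],s['ee_rot'],s['contact_force'],s['joint_pos'])
f,c=snap('wrist','w1'); np.savez('v1.npz',T=c[1])
for b in blobs(f,(14,90,90),(32,255,255),None,60)[0][:8]:print(b,plane(c,b[1],108).round(1))
E
```

```text
[557.4395065   19.25457345 255.22139877] [ 1.79981150e+02 -1.29076559e-01  1.79829965e+02] [-0.97780687  0.82614468 -0.07184489] [1.96646477e+00 2.05315811e+01 9.42535268e+00 7.90220557e+01
 2.36486295e-02 2.13649478e+00]
(2542, array([535.8, 130.7]), array([507, 102,  53,  57], dtype=int32)) [499.8 225.7 108. ]
(2540, array([ 17.2, 107.1]), array([ 0, 58, 49, 91], dtype=int32)) [ 480.4 -189.4  108. ]
(1224, array([ 43.5, 286.7]), array([  5, 273,  77,  30], dtype=int32)) [ 640.  -202.2  108. ]
(546, array([457.7, 305.4]), array([434, 291,  42,  35], dtype=int32)) [661.1 186.8 108. ]
(363, array([307.1, 167.2]), array([297, 157,  22,  22], dtype=int32)) [528.9  41.3 108. ]
(333, array([230.8, 199.5]), array([221, 190,  21,  20], dtype=int32)) [556.5 -23.7 108. ]
(316, array([296.7, 245.7]), array([287, 236,  20,  21], dtype=int32)) [599.5  33.3 108. ]
(69, array([200.2, 117.4]), array([188, 102,  25,  32], dtype=int32)) [488.7 -45.  108. ]
```

View pics/w1.png

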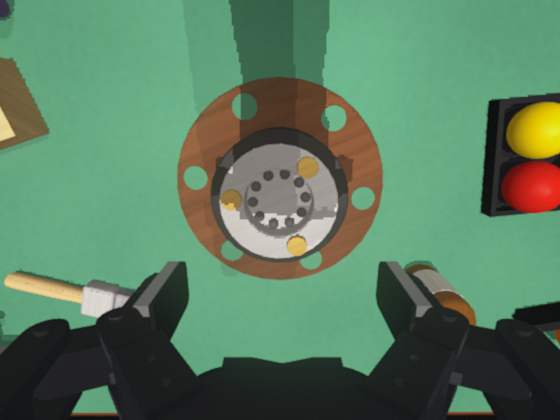

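The three brass lugs are at wrist pixels (307,167), (231,200) and (297,246). Next is a second view from a place that sees both the hub and the drift.

apply_moves(deltas="0 0 0 0.35 -0.85 0 1; 0 0 0 0.35 -0.85 0 1; 0 0 0 0.35 -0.85 0 1; 0 0 0 0.35 -0.85 0 1; 0 0 0 0 0 0 1; 0 0 0 0 0 0 1")

```text
time_s: 2.6
ee_pos: [486.7, -149.2, 256.8]
ee_rot: [180.0, 0.0, 179.9]
contact_force: [0.9, 0.3, 0.0]
gripper_width: 1.004
gripper_force: 0.0
```

```bash
python3 - <<'E'
from h import *
s=read_state();print(s['ee_pos'],s['ee_rot'])
f,c=snap('wrist','w2'); np.savez('v2.npz',T=c[1])
for b in blobs(f,(14,90,90),(32,255,255),None,60)[0][:9]:print(b,plane(c,b[1],108).round(1))
print('red')
for b in blobs(f,(172,140,80),(6,255,255),None,60)[0][:5]:print(b,plane(c,b[1],140).round(1))
E
```

```text
[ 486.68673436 -149.17271319  256.78394344] [1.79970290e+02 3.20149093e-02 1.79937350e+02]
(3011, array([155.9, 163.7]), array([ 99, 128, 103,  82], dtype=int32)) [ 455.7 -253.6  108. ]
(626, array([195.7, 335. ]), array([171, 324,  49,  23], dtype=int32)) [ 624.7 -233.3  108. ]
(334, array([488.2, 242.6]), array([478, 233,  22,  20], dtype=int32)) [527.   37.2 108. ]
(259, array([466.9, 309.9]), array([456, 302,  21,  19], dtype=int32)) [596.6  29.3 108. ]
(233, array([413.1, 268.9]), array([403, 261,  20,  17], dtype=int32)) [553.1 -27.3 108. ]
(159, array([134.7, 209.5]), array([118, 203,  36,  16], dtype=int32)) [ 495.6 -276.6  108. ]
red
(2023, array([ 20.7, 194.4]), array([  0, 150,  50,  85], dtype=int32)) [ 474.1 -345.8  140. ]
(1111, array([ 91.5, 198.8]), array([ 72, 180,  39,  38], dtype=int32)) [ 477.6 -292.9  140. ]
```

apply_moves(deltas="0 0 0 0 -0.8 0 1; 0 0 0 0 -0.8 0 1; 0 0 0 0 -0.8 0 1; 0 0 0 0 0 0 1; 0 0 0 0 0 0 1")

```text
time_s: 3.15
ee_pos: [488.0, -268.5, 255.9]
ee_rot: [179.9, -0.0, -180.0]
contact_force: [0.6, 1.1, 0.3]
gripper_width: 0.999
gripper_force: 0.0
```

```bash
python3 - <<'E'
from h import *
s=read_state();print(s['ee_pos'],s['ee_rot'])
f,c=snap('wrist','w3'); np.savez('v3.npz',T=c[1])
print('red')
for b in blobs(f,(172,140,80),(6,255,255),None,60)[0][:5]:print(b,plane(c,b[1],140).round(1))
a=cv2.imread('pics/w2.png');b=cv2.imread('pics/w3.png')
cv2.imwrite('pics/pair.png',np.hstack([a[:,:400],b[:,:400]]))
E
```

```text
[ 487.97588787 -268.48517335  255.87624334] [ 1.79936398e+02 -2.90279757e-02 -1.79956603e+02]
red
(1897, array([119.3, 190. ]), array([ 93, 149,  54,  85], dtype=int32)) [ 471.9 -389.5  140. ]
(1035, array([247.8, 196.8]), array([230, 180,  37,  35], dtype=int32)) [ 477.1 -293.3  140. ]
```

View pics/pair.png

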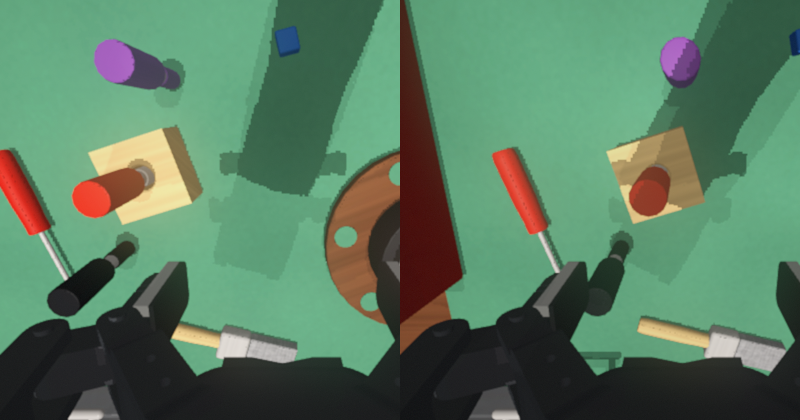

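Both crops show the red drift's top disc, at (92,199) in the left view and (248,197) in the right. The black look-alike is beside it at about (200,300) in the right view.

```bash
python3 - <<'E'
from h import *
c=camera_info('wrist');V=[(c,np.load(f'v{i}.npz')['T']) for i in(1,2,3)]
print('drift top',tri([ray(V[1],(91.5,198.8)),ray(V[2],(247.8,196.8))]))
for a,b in(((307.1,167.2),(488.2,242.6)),((230.8,199.5),(413.1,268.9)),((296.7,245.7),(466.9,309.9))):print('lug',tri([ray(V[0],a),ray(V[1],b)]))
print('stand corners w3 z50',[plane(V[2],p,50).round() for p in((207,150),(283,127),(305,200))], 'w2',[plane(V[1],p,50).round() for p in((88,153),(163,127),(188,203),(122,224))])
print('black base',plane(V[2],(222,240),0),'top',plane(V[2],(198,302),125))
E
```

```text
drift top (array([ 477.56998723, -293.36115802,  139.13428267]), np.float64(0.22031009167820334))
lug (array([529.85095113,  41.81225145, 101.39616422]), np.float64(0.07180871063551846))
lug (array([557.43603381, -24.48299987, 101.27083535]), np.float64(0.8910077911713729))
lug (array([601.80567412,  33.7989357 , 101.19381757]), np.float64(0.5441001359510312))
stand corners w3 z50 [array([ 452., -343.,   50.]), array([ 429., -266.,   50.]), array([ 503., -243.,   50.])] w2 [array([ 453., -344.,   50.]), array([ 428., -265.,   50.]), array([ 506., -247.,   50.]), array([ 529., -320.,   50.])]
black base [ 568.67576932 -342.60266158    0.        ] top [ 577.30457227 -341.94497154  125.        ]
```

apply_moves(deltas="0 0 0 0.21 -0.49 0 1; 0 0 0 0 0 0.46 1; 0 0 0 0 0 0.46 1; 0 0 0 0 0 0.46 1; 0 0 0 0 0 0.46 1; 0 0 0 0 0 0.46 1; 0 0 0 0 0 0.4 1; 0 0 0 0 0 0.06 1; 0 0 0 0 0 0 1; 0 0 0 0 0 0 1")

```text
time_s: 4.2
ee_pos: [477.9, -293.8, 119.7]
ee_rot: [-179.9, 0.1, -179.9]
contact_force: [0.7, 0.9, -0.3]
gripper_width: 1.001
gripper_force: 0.0
```

apply_moves(deltas="0 0 0 0 0 0 -0.3; 0 0 0 0 0 0 -0.3; 0 0 0 0 0 0 -0.3; 0 0 0 0 0 0 -0.5; 0 0 0 0 0 0 -1; 0 0 0 0 0 0 -1; 0 0 0 0 0 0 -1; 0 0 0 0 0 0 -1; 0 0 0 0 0 0 -1; 0 0 0 0 0 0 -1", grip_force=60)

```text
time_s: 5.2
ee_pos: [477.2, -294.6, 118.9]
ee_rot: [-180.0, 0.1, 180.0]
contact_force: [-0.5, 0.5, 4.0]
gripper_width: 0.333
gripper_force: 59.1
```

apply_moves(deltas="0 0 0 0 0 -0.2 -1; 0 0 0 0 0 -0.44 -1; 0 0 0 0 0 -0.44 -1; 0 0 0 0 0 -0.44 -1; 0 0 0 0 0 -0.44 -1; 0 0 0 0 0 -0.44 -1; 0 0 0 0 0 0 -1; 0 0 0 0 0 0 -1", grip_force=100)

```text
time_s: 6.0
ee_pos: [476.6, -294.1, 237.7]
ee_rot: [180.0, -0.0, 180.0]
contact_force: [0.1, -0.4, -2.9]
gripper_width: 0.331
gripper_force: 99.0
```

apply_moves(deltas="0 0 0 -0.23 0.77 0 -1; 0 0 0 -0.23 0.77 0 -1; 0 0 0 -0.23 0.77 0 -1; 0 0 0 -0.23 0.77 0 -1; 0 0 0 -0.23 0.77 0 -1; 0 0 0 -0.23 0.77 0 -1; 0 0 0 -0.22 0.77 0 -1; 0 0 0 0 0 0 -1; 0 0 0 0 0 0 -1")

```text
time_s: 6.9
ee_pos: [556.0, -23.8, 236.1]
ee_rot: [-180.0, -0.2, -179.9]
contact_force: [-0.6, 0.4, -2.6]
gripper_width: 0.324
gripper_force: 99.5
```

```bash
python3 - <<'E'
from h import *
s=read_state();print(s['ee_pos'],s['ee_rot'],s['contact_force'],s['gripper_width'],s['wrist_torque'])
f,c=snap('wrist','w4')
g,d=snap('side','s4')
cv2.imwrite('pics/chk.png',np.hstack([f[100:400,100:500],cv2.resize(g[60:240,200:440],(400,300))])[:,:,::-1])
E
```

```text
[555.97527522 -23.84585936 236.09642146] [-179.98122242   -0.24667381 -179.89881627] [-0.58589678  0.35685486 -2.58353654] 0.324437549601484 [ 0.00858308  0.01390574 -0.00343885]
```

View pics/chk.png

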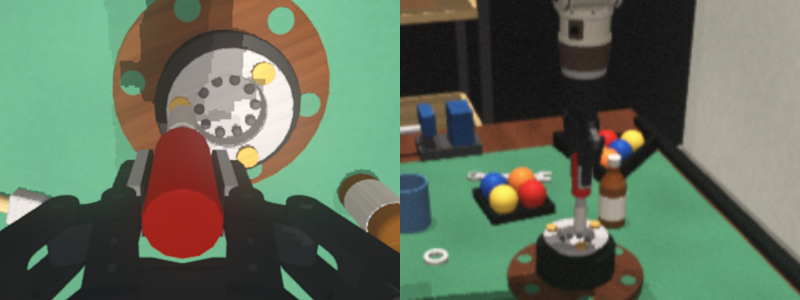

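The drift hangs straight in the jaws with its nose above lug 1 (wrist crop 181,125). I'll lower it gently to find contact.

apply_moves(deltas="0 0 0 0 0 0.2 -1; 0 0 0 0 0 0.2 -1; 0 0 0 0 0 0.12 -1; 0 0 0 0 0 0.04 -1; 0 0 0 0 0 0.02 -1; 0 0 0 0 0 0 -1; 0 0 0 0 0 0 -1")

```text
time_s: 7.7
ee_pos: [557.3, -24.8, 209.7]
ee_rot: [-180.0, 0.0, 180.0]
contact_force: [0.0, 0.4, -1.9]
gripper_width: 0.332
gripper_force: 99.5
```

apply_moves(deltas="0 0 0 0 0 0.02 -1; 0 0 0 0 0 0.02 -1; 0 0 0 0 0 0 -1")

```text
time_s: 8.0
ee_pos: [556.9, -24.8, 207.2]
ee_rot: [-180.0, -0.0, 180.0]
contact_force: [-0.2, 0.0, -2.5]
gripper_width: 0.331
gripper_force: 99.5
```

apply_moves(deltas="0 0 0 0 0 0.02 -1; 0 0 0 0 0 0.02 -1; 0 0 0 0 0 0 -1")

```text
time_s: 8.3
ee_pos: [557.2, -24.9, 206.1]
ee_rot: [-180.0, 0.1, 180.0]
contact_force: [-0.9, 0.3, 2.7]
gripper_width: 0.328
gripper_force: 99.6
```

apply_moves(deltas="0 0 0 0 0 -0.16 -1; 0 0 0 0.27 0.66 0 -1; 0 0 0 0.28 0.67 0 -1; 0 0 0 0 0 0 -1; 0 0 0 0 0 0.1 -1; 0 0 0 0 0 0.02 -1; 0 0 0 0 0 0.02 -1; 0 0 0 0 0 0 -1")

```text
time_s: 9.1
ee_pos: [529.9, 41.4, 206.9]
ee_rot: [179.9, 0.0, 179.9]
contact_force: [-1.6, 1.8, 3.9]
gripper_width: 0.326
gripper_force: 100.0
```

apply_moves(deltas="0 0 0 0 0 0.02 -1; 0 0 0 0 0 0 -1")

```text
time_s: 9.3
ee_pos: [529.9, 41.6, 206.4]
ee_rot: [179.9, 0.1, 179.9]
contact_force: [-2.8, 2.3, 6.6]
gripper_width: 0.327
gripper_force: 100.4
```

apply_moves(deltas="0 0 0 0 0 -0.16 -1; 0 0 0 -0.72 -0.08 0 -1; 0 0 0 -0.72 -0.08 0 -1; 0 0 0 0 0 0 -1; 0 0 0 0 0 0.1 -1; 0 0 0 0 0 0.02 -1; 0 0 0 0 0 0.02 -1; 0 0 0 0 0 0 -1")

```text
time_s: 10.1
ee_pos: [600.9, 33.5, 206.8]
ee_rot: [-180.0, 0.0, 180.0]
contact_force: [-0.3, -0.6, -0.6]
gripper_width: 0.327
gripper_force: 100.1
```

apply_moves(deltas="0 0 0 0 0 0.02 -1; 0 0 0 0 0 0 -1")

```text
time_s: 10.3
ee_pos: [601.3, 33.6, 206.3]
ee_rot: [-180.0, 0.0, 180.0]
contact_force: [0.0, -0.3, 3.8]
gripper_width: 0.331
gripper_force: 100.1
```

apply_moves(deltas="0 0 0 0 0 0.02 -1; 0 0 0 0 0 0.02 -1; 0 0 0 0 0 0.02 -1; 0 0 0 0 0 0.02 -1; 0 0 0 0 0 0 -1")

```text
time_s: 10.8
ee_pos: [602.0, 33.8, 203.2]
ee_rot: [180.0, 0.2, 180.0]
contact_force: [-0.4, 0.1, 7.7]
gripper_width: 0.326
gripper_force: 100.2
```

apply_moves(deltas="0 0 0 0 0 0.02 -1; 0 0 0 0 0 0.02 -1; 0 0 0 0 0 0 -1")

```text
time_s: 11.1
ee_pos: [602.3, 33.9, 201.4]
ee_rot: [180.0, 0.2, 180.0]
contact_force: [-0.5, -0.6, 7.6]
gripper_width: 0.329
gripper_force: 100.2
```

apply_moves(deltas="0 0 0 0 0 -0.28 -1; 0 0 0 0.72 0.08 0 -1; 0 0 0 0.72 0.08 0 -1; 0 0 0 0 0 0 -1; 0 0 0 0 0 0.1 -1; 0 0 0 0 0 0.02 -1; 0 0 0 0 0 0.02 -1; 0 0 0 0 0 0.02 -1; 0 0 0 0 0 0.02 -1; 0 0 0 0 0 0.02 -1; 0 0 0 0 0 0 -1")

```text
time_s: 12.2
ee_pos: [530.0, 42.3, 204.5]
ee_rot: [179.9, 0.0, 180.0]
contact_force: [-3.8, 0.7, 7.8]
gripper_width: 0.328
gripper_force: 100.3
```

apply_moves(deltas="0 0 0 0 0 0.02 -1; 0 0 0 0 0 0.02 -1; 0 0 0 0 0 0.02 -1; 0 0 0 0 0 0.02 -1; 0 0 0 0 0 0 -1")

```text
time_s: 12.7
ee_pos: [529.7, 42.7, 200.6]
ee_rot: [179.8, -0.0, 180.0]
contact_force: [-5.4, 2.5, 9.3]
gripper_width: 0.329
gripper_force: 100.4
```

apply_moves(deltas="0 0 0 0 0 -0.28 -1; 0 0 0 -0.27 -0.66 0 -1; 0 0 0 -0.28 -0.67 0 -1; 0 0 0 0 0 0 -1; 0 0 0 0 0 0.12 -1; 0 0 0 0 0 0.02 -1; 0 0 0 0 0 0.02 -1; 0 0 0 0 0 0.02 -1; 0 0 0 0 0 0.02 -1; 0 0 0 0 0 0.02 -1; 0 0 0 0 0 0.02 -1; 0 0 0 0 0 0 -1")

```text
time_s: 13.9
ee_pos: [557.9, -25.5, 203.2]
ee_rot: [-179.8, 0.2, 180.0]
contact_force: [-0.3, -4.6, 7.4]
gripper_width: 0.331
gripper_force: 100.5
```

apply_moves(deltas="0 0 0 0 0 0.02 -1; 0 0 0 0 0 0.02 -1; 0 0 0 0 0 0.02 -1; 0 0 0 0 0 0.02 -1; 0 0 0 0 0 0.02 -1; 0 0 0 0 0 0 -1")

```text
time_s: 14.5
ee_pos: [558.0, -26.0, 198.7]
ee_rot: [-179.7, 0.3, 180.0]
contact_force: [-0.4, -5.4, 9.0]
gripper_width: 0.33
gripper_force: 100.6
```

apply_moves(deltas="0 0 0 0 0 -0.28 -1; 0 0 0 -0.45 0.58 0 -1; 0 0 0 -0.44 0.58 0 -1; 0 0 0 0 0 0 -1; 0 0 0 0 0 0.14 -1; 0 0 0 0 0 0.02 -1; 0 0 0 0 0 0.02 -1; 0 0 0 0 0 0.02 -1; 0 0 0 0 0 0.02 -1; 0 0 0 0 0 0 -1")

```text
time_s: 15.5
ee_pos: [601.4, 33.4, 200.7]
ee_rot: [179.9, 0.1, 179.9]
contact_force: [-0.8, 3.2, 5.1]
gripper_width: 0.33
gripper_force: 100.4
```

apply_moves(deltas="0 0 0 0 0 0.02 -1; 0 0 0 0 0 0.02 -1; 0 0 0 0 0 0.02 -1; 0 0 0 0 0 0.02 -1; 0 0 0 0 0 0.02 -1; 0 0 0 0 0 0 -1")

```text
time_s: 16.1
ee_pos: [602.0, 33.6, 197.1]
ee_rot: [179.9, 0.2, 179.9]
contact_force: [-2.0, 3.9, 11.1]
gripper_width: 0.324
gripper_force: 100.8
```

apply_moves(deltas="0 0 0 0 0 -0.28 -1; 0 0 0 0.72 0.08 0 -1; 0 0 0 0.72 0.08 0 -1; 0 0 0 0 0 0 -1; 0 0 0 0 0 0.12 -1; 0 0 0 0 0 0.02 -1; 0 0 0 0 0 0.02 -1; 0 0 0 0 0 0.02 -1; 0 0 0 0 0 0.02 -1; 0 0 0 0 0 0 -1")

```text
time_s: 17.1
ee_pos: [530.1, 40.8, 199.3]
ee_rot: [-180.0, 0.0, 179.9]
contact_force: [-2.5, -1.0, 6.4]
gripper_width: 0.329
gripper_force: 100.4
```

apply_moves(deltas="0 0 0 0 0 0.02 -1; 0 0 0 0 0 0.02 -1; 0 0 0 0 0 0.02 -1; 0 0 0 0 0 0.02 -1; 0 0 0 0 0 0 -1")

```text
time_s: 17.6
ee_pos: [530.1, 41.0, 196.7]
ee_rot: [-180.0, 0.1, 179.9]
contact_force: [-5.6, 1.1, 13.2]
gripper_width: 0.33
gripper_force: 101.1
```

apply_moves(deltas="0 0 0 0 0 -0.28 -1; 0 0 0 -0.27 -0.66 0 -1; 0 0 0 -0.28 -0.67 0 -1; 0 0 0 0 0 0 -1; 0 0 0 0 0 0.14 -1; 0 0 0 0 0 0.02 -1; 0 0 0 0 0 0.02 -1; 0 0 0 0 0 0.02 -1; 0 0 0 0 0 0.02 -1; 0 0 0 0 0 0.02 -1; 0 0 0 0 0 0 -1")

```text
time_s: 18.7
ee_pos: [557.2, -25.1, 197.9]
ee_rot: [-180.0, 0.1, 180.0]
contact_force: [-1.9, -2.1, 6.6]
gripper_width: 0.33
gripper_force: 100.4
```

apply_moves(deltas="0 0 0 0 0 0.02 -1; 0 0 0 0 0 0.02 -1; 0 0 0 0 0 0 -1; 0 0 0 0 0 0 -1")

```text
time_s: 19.1
ee_pos: [557.4, -25.3, 196.8]
ee_rot: [-180.0, 0.2, 180.0]
contact_force: [-2.2, -2.6, 10.2]
gripper_width: 0.329
gripper_force: 100.6
```

apply_moves(deltas="0 0 0 0 0 0.02 -1; 0 0 0 0 0 0 -1; 0 0 0 0 0 0 -1")

```text
time_s: 19.4
ee_pos: [557.5, -25.3, 196.5]
ee_rot: [-179.9, 0.2, 180.0]
contact_force: [-3.2, -2.6, 13.5]
gripper_width: 0.326
gripper_force: 100.8
```

apply_moves(deltas="0 0 0 0 0 0.02 -1; 0 0 0 0 0 0 -1; 0 0 0 0 0 0 -1")

```text
time_s: 19.7
ee_pos: [557.7, -25.4, 196.2]
ee_rot: [-179.9, 0.3, 180.0]
contact_force: [-4.5, -2.6, 15.5]
gripper_width: 0.327
gripper_force: 101.0
```

apply_moves(deltas="0 0 0 0 0 -0.28 -1; 0 0 0 -0.45 0.58 0 -1; 0 0 0 -0.44 0.58 0 -1; 0 0 0 0 0 0 -1; 0 0 0 0 0 0.16 -1; 0 0 0 0 0 0.02 -1; 0 0 0 0 0 0.02 -1; 0 0 0 0 0 0.02 -1; 0 0 0 0 0 0.02 -1; 0 0 0 0 0 0 -1; 0 0 0 0 0 0 -1")

```text
time_s: 20.8
ee_pos: [602.0, 33.2, 196.9]
ee_rot: [179.8, 0.2, 179.9]
contact_force: [-0.4, 3.2, 8.9]
gripper_width: 0.328
gripper_force: 100.8
```

apply_moves(deltas="0 0 0 0 0 0.02 -1; 0 0 0 0 0 0.02 -1; 0 0 0 0 0 0 -1; 0 0 0 0 0 0 -1")

```text
time_s: 21.2
ee_pos: [602.3, 33.2, 196.3]
ee_rot: [179.8, 0.3, 179.9]
contact_force: [-1.8, 3.4, 14.1]
gripper_width: 0.328
gripper_force: 101.2
```

apply_moves(deltas="0 0 0 0 0 0.01 -1; 0 0 0 0 0 0 -1; 0 0 0 0 0 0 -1")

```text
time_s: 21.5
ee_pos: [602.3, 33.2, 196.2]
ee_rot: [179.8, 0.4, 179.9]
contact_force: [-2.1, 3.0, 16.4]
gripper_width: 0.335
gripper_force: 101.2
```

apply_moves(deltas="0 0 0 0 0 -0.28 -1; 0 0 0 0.72 0.08 0 -1; 0 0 0 0.72 0.08 0 -1; 0 0 0 0 0 0 -1; 0 0 0 0 0 0.16 -1; 0 0 0 0 0 0.02 -1; 0 0 0 0 0 0.02 -1; 0 0 0 0 0 0.02 -1; 0 0 0 0 0 0 -1; 0 0 0 0 0 0 -1")

```text
time_s: 22.5
ee_pos: [530.1, 40.2, 196.6]
ee_rot: [-180.0, 0.1, 179.9]
contact_force: [-6.0, -0.1, 12.2]
gripper_width: 0.33
gripper_force: 100.9
```

apply_moves(deltas="0 0 0 0 0 0.02 -1; 0 0 0 0 0 0.02 -1; 0 0 0 0 0 0 -1; 0 0 0 0 0 0 -1")

```text
time_s: 22.9
ee_pos: [530.3, 40.3, 195.9]
ee_rot: [180.0, 0.1, 179.9]
contact_force: [-7.6, 0.2, 18.2]
gripper_width: 0.325
gripper_force: 101.4
```

All three lugs stop solidly at the same height (TCP 195.9 to 196.2) under about 18 to 20 N. I'll carry the drift back above its stand and check how it sits in the jaws before inserting it.

apply_moves(deltas="0 0 0 0 0 -0.4 -1; 0 0 0 0 0 -0.51 -1; 0 0 0 0.13 -0.84 0 -1; 0 0 0 0.13 -0.84 0 -1; 0 0 0 0.13 -0.84 0 -1; 0 0 0 0.13 -0.84 0 -1; 0 0 0 0.13 -0.84 0 -1; 0 0 0 0.13 -0.84 0 -1; 0 0 0 0.13 -0.84 0 -1; 0 0 0 0.14 -0.82 0 -1; 0 0 0 0 0 0 -1; 0 0 0 0 0 0 -1")

```text
time_s: 24.1
ee_pos: [476.6, -296.0, 237.2]
ee_rot: [180.0, -0.0, 179.8]
contact_force: [0.2, -0.1, -1.9]
gripper_width: 0.333
gripper_force: 100.1
```

```bash
python3 - <<'E'
from h import *
s=read_state();print(s['ee_pos'],s['ee_rot'],s['contact_force'])
w4=cv2.imread('pics/w4.png')[:,:,::-1].copy()
f,c=snap('wrist','w5');g,d=snap('side','s5')
for i in(w4,f):print([b for b in blobs(i,(172,140,80),(6,255,255),(180,100,380,420),100)[0][:2]])
m=lambda i:[np.round([b[1] for b in blobs(i,(172,140,80),(6,255,255),(180,r,380,r+8),20)[0]],1).tolist() for r in(230,250,270,290,310,330)]
print(m(w4),m(f))
p=proj(d,(s['ee_pos'][0],s['ee_pos'][1],135));q=proj(d,s['ee_pos']);print('side nose',p,'tcp',q)
x,y=map(int,p);cv2.imwrite('pics/chk2.png',np.hstack([f[100:400,100:500],cv2.resize(g[y-90:y+60,x-100:x+100],(400,300))])[:,:,::-1])
E
```

```text
[ 476.62403555 -296.02142034  237.2045224 ] [ 1.79958441e+02 -4.68982129e-02  1.79777870e+02] [ 0.19950616 -0.14627317 -1.88621485]
[(8197, array([281.9, 296.4]), array([241, 227,  83, 131], dtype=int32))]
[(8140, array([282.1, 296.8]), array([241, 227,  83, 131], dtype=int32))]
[[[281.4, 233.9]], [[281.4, 253.6]], [[281.9, 273.5]], [[282.1, 293.5]], [[282.0, 313.5]], [[282.2, 333.4]]] [[[282.6, 233.9]], [[281.9, 253.6]], [[282.0, 273.5]], [[282.1, 293.5]], [[282.0, 313.5]], [[282.2, 333.4]]]
side nose [312.16921073 262.94152324] tcp [313.41418285 222.27448502]
```

View pics/chk2.png

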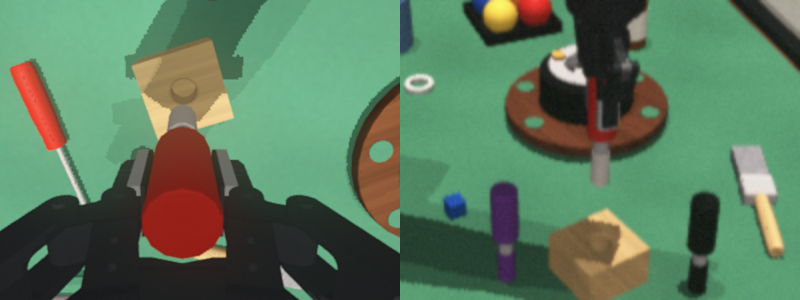

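The drift sits in the jaws exactly as before (red blob unchanged at 282,297), and the stand's hole is below at wrist crop (184,90). Now I'll lower it to just above the hole.

apply_moves(deltas="0 0 0 0 0 0.4 -1; 0 0 0 0 0 0.5 -1; 0 0 0 0 0 0.5 -1; 0 0 0 0 0 0.1 -1; 0 0 0 0 0 0 -1; 0 0 0 0 0 0 -1; 0 0 0 0 0 0 -1")

```text
time_s: 24.9
ee_pos: [477.9, -294.6, 165.0]
ee_rot: [-179.9, 0.2, 180.0]
contact_force: [-1.0, 0.2, -1.8]
gripper_width: 0.333
gripper_force: 100.1
```

apply_moves(deltas="0 0 0 0 0 0.1 -1; 0 0 0 0 0 0.1 -1; 0 0 0 0 0 0.1 -1; 0 0 0 0 0 0.1 -1; 0 0 0 0 0 0 -1")

```text
time_s: 25.4
ee_pos: [476.1, -293.9, 142.1]
ee_rot: [179.9, -0.1, 180.0]
contact_force: [-0.5, -0.3, -0.9]
gripper_width: 0.329
gripper_force: 100.1
```

apply_moves(deltas="0 0 0 0 0 0.1 -1; 0 0 0 0 0 0.1 -1; 0 0 0 0 0 0.1 -1; 0 0 0 0 0 0.1 -1; 0 0 0 0 0 0.06 -1; 0 0 0 0 0 0 -1; 0 0 0 0 0 0 -1")

```text
time_s: 26.1
ee_pos: [476.8, -294.3, 120.3]
ee_rot: [-180.0, -0.0, 180.0]
contact_force: [-0.6, 0.0, -2.3]
gripper_width: 0.328
gripper_force: 100.1
```

apply_moves(deltas="0 0 0 0 0 0.02 -1; 0 0 0 0 0 0.01 -1; 0 0 0 0 0 0 -1; 0 0 0 0 0 0 -1")

```text
time_s: 26.5
ee_pos: [477.0, -294.4, 119.0]
ee_rot: [-180.0, 0.0, 180.0]
contact_force: [0.5, 0.1, -0.4]
gripper_width: 0.327
gripper_force: 100.1
```

apply_moves(deltas="0 0 0 0 0 0.01 -1; 0 0 0 0 0 0.01 -1; 0 0 0 0 0 0 -1; 0 0 0 0 0 0 -1")

```text
time_s: 26.9
ee_pos: [477.2, -294.4, 119.0]
ee_rot: [-180.0, 0.1, 180.0]
contact_force: [-1.6, 0.9, 5.1]
gripper_width: 0.331
gripper_force: 100.3
```

The nose is resting on the hole's floor, so I'll release and withdraw upward.

apply_moves(deltas="0 0 0 0 0 -0.02 -1; 0 0 0 0 0 0 -0.2; 0 0 0 0 0 0 0; 0 0 0 0 0 0 0.3; 0 0 0 0 0 0 0.7; 0 0 0 0 0 0 1; 0 0 0 0 0 0 1; 0 0 0 0 0 0 1; 0 0 0 0 0 0 1", grip_force=30)

```text
time_s: 27.8
ee_pos: [476.8, -294.3, 118.8]
ee_rot: [180.0, -0.0, 180.0]
contact_force: [-0.3, 0.2, -0.4]
gripper_width: 1.001
gripper_force: 0.0
```

apply_moves(deltas="0 0 0 0 0 -0.2 1; 0 0 0 0 0 -0.4 1; 0 0 0 0 0 -0.5 1; 0 0 0 0 0 -0.5 1; 0 0 0 0 0 -0.5 1; 0 0 0 0 0 -0.6 1; 0 0 0 0 0.85 0 1; 0 0 0 0 0.85 0 1; 0 0 0 -0.1 0.85 0 1; 0 0 0 0 0 0 1; 0 0 0 0 0 0 1")

```text
time_s: 28.9
ee_pos: [482.2, -166.0, 254.8]
ee_rot: [-179.9, 0.1, -179.9]
contact_force: [0.7, -0.5, 0.3]
gripper_width: 0.999
gripper_force: 0.0
```

```bash
python3 - <<'E'
from h import *
s=read_state();print(s['ee_pos'],s['contact_force'],s['gripper_width'])
f,c=snap('wrist','w6');g,d=snap('side','s6')
print([(b[:2],plane(c,b[1],140).round(1)) for b in blobs(f,(172,140,80),(6,255,255),None,100)[0][:3]])
L=[(529.85,41.8),(557.4,-24.5),(601.8,33.8)]
print([[b[1] for b in blobs(f,(14,90,90),(32,255,255),None,60)[0]],[proj(c,(*l,91)).round(1) for l in L]])
cv2.imwrite('pics/end.png',np.hstack([f[100:400,100:500],cv2.resize(g[150:345,190:450],(400,300))])[:,:,::-1])
E
```

```text
[ 482.21602446 -166.00836117  254.79351624] [ 0.70477133 -0.53316004  0.30770331] 0.9994337088217665
[((2260, array([ 31.6, 193.8])), array([ 469.3, -353.1,  140. ])), ((1093, array([113.6, 204.4])), array([ 477.5, -292.8,  140. ]))]
[[array([170. , 170.9]), array([201.8, 337. ]), array([500.8, 244.9]), array([426.7, 271.6]), array([478.5, 311.6])], [array([499.7, 244.2]), array([426.2, 270.3]), array([478.1, 310. ])]]
```

View pics/end.png

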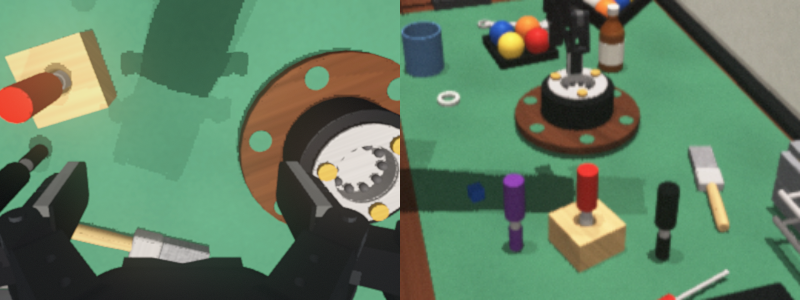

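The drift stands in its stand again (top at 477.5, −292.8, as before), and the cup sits square in the hub with its lugs where I predicted for home. Nothing else has moved.

```bash
python3 -c "
from bench import job
print(job.hand_in())"
```

```text
the job is handed in; nothing more can be done
None
```

The cup is tapped home: each of the three lugs met a solid stop under about 18–20 N, all at the same height within 0.3 mm. The drift is back upright in its stand and released, nothing else appears moved, and the job was handed in at about 29 s; no verdict was returned.

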